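# Free the outer of two stuck pots in a keeper

## Robot

A 6-joint arm with a two-finger parallel gripper is mounted at the origin on a cart in front of the work surface, level with it; the furniture and walls round the work are solid. World frame = base frame: x ahead of the robot, y to its left, z up, the work surface at z = 0. Lengths are in m, angles in rad, forces in N, time in s.
With the tool pointing down it reaches from about 0.4 to 0.825 m from the base axis. Payload 7 kg.
Tool frame: the origin (TCP) lies midway between the tips of the shut fingers; the grasp point (between the pads) lies 19 mm behind it (grip_point_offset is the distance from the TCP to the grasp point, in m); z points along the fingers, y is the line along which they close (so a half turn about z gives the same grasp; the last joint's range is limited). The gripper opens to 88 mm and grips with 3 to 60 N. Pads are 19 mm wide; open, the fingers measure 130 mm over their backs; the gripper's body (78 mm by 193 mm) begins 47 mm behind the grasp point.
Start: joints at [-0.899, 0.359, 0.012, 0, -1.224, -0.288], TCP at [0.253, -0.626, 0.227] pointing down, gripper open.
Joint ranges: [-3.07, 3.07], [-1.43, 2.12], [-1.02, 1.25], [-3.03, 1.67], [-3.05, -0], [-3.03, 3.03]. Speed limits (rad/s): [2.39, 2.39, 3.01, 3.14, 3.14, 3.14].

## Interface

Orientations are given as [roll, pitch, yaw] about the fixed x, y, z axes, in that order (R = Rz(yaw) Ry(pitch) Rx(roll)).
In Python, from station import get_state, grab_frame, camera_params, job_done, grip_point_offset gives the robot as it stands.
- The arm moves only by the shell command python3 -m creep 'ROWS' [FORCE]. ROWS is JSON, a list that holds one entry, the list of rows, each a list of 7 numbers: the finger opening in cm, from 0 to 8.76, then the shift along the tool's x, y, z in cm, then the turn, a rotation vector about the tool's x, y, z in rad. In form: [[[fingers, tx, ty, tz, wx, wy, wz], ...]]. A call has 1 to 20 rows; each row is the pose to reach, as a shift and turn from the pose commanded when the call began, along the tool's axes at that moment; what a row does not reach only later rows make up. A row lasts 1/8 s, in which the tool goes at most 62.5 mm and 10.7 degrees, less where a joint would pass 70% of its speed; a pose out of reach is approached as far as the arm can. A call with a gripper value outside its range is refused whole. The fingers move at their own pace and stop on an object; FORCE is the grip in N (left out, the last holds). Time passes only in rows, so rows that repeat a pose let the fingers close. It gives the time, the measured TCP pose, the force, the opening and the grip force at its end, in the units of the state.
- get_state(): the state, without advancing time (a new reading comes with each control period).
- grab_frame(name): name is "scene" or "top" or "wrist"; returns the picture (400x640x3 uint8, blue, green, red); there is no depth.
- camera_params(name): a dict with "vertical_fov" (degrees; the focal length in pixels is half the picture's height over the tangent of half this angle, whatever the lens; pixels are square), "cx", "cy" (the principal point, pixels), "view" (4x4, takes a point from world to camera coordinates). Camera axes: x right, y down, z forward; pixel columns grow to the right and rows downward; lengths in m; the calibration is good to about 2 mm. A picture is of the moment at which its call begins: read the wrist's pose just before it. camera_params takes no time and is no camera call; for the wrist camera it gives the pose at the moment of the call.
- job_done(): hands the job in; it is judged then, once.
The state is a dict: "t": time; "q": joint angles; "qd": joint speeds; "joint_efforts": joint torques, N m; "eef_pos": TCP position; "ee_rot": TCP orientation; "force": force on the tool from outside, world axes, zero at the start; "moment": the same for the moment, N m; "width": finger opening in m; "gripper_force": force on a finger pad.
Only numpy, scipy, OpenCV 4.12 (cv2) and the standard library are available. Lean on these libraries where they do the work, as an engineer would, in place of code of your own. Each camera call takes 0.05 s, during which the arm holds its last target. There are 200 camera calls.

## Task

Two small metal pots are jammed together upside down, one over the other. Without lifting the pair, slide it along the table fully home under the ledges of the steel keeper bracket, so that the keeper holds the inner pot by its square flange; then turn the outer pot until you feel that its lip comes clear of the inner pot's lugs, and lift it off while the inner pot stays behind in the keeper. Set the outer pot down gently, still upside down, in the middle of the green drip mat, let go, and leave the timer, the measuring cup and the salt mill alone.

Things in the scene. Friction and masses are not known exactly. Their poses are not given: they have to be found in the camera images.
- inner_pot: Inner pot, aluminium, upside down, loose, 0.3 to 0.5 kg: a square flange 92 x 92 mm, 12 mm thick, lies on the table; a round body of 40 mm diameter rises from it to 70 mm, covered by the outer pot. Origin: centre of the flange's underside; z up, x and y square to its edges. Within about 0.25 rad of the keeper's direction at the start.
- lug_centre (a point): Point on the inner pot's axis, 48 mm above its underside, at the height of its four equal lugs, 90 degrees apart, hidden under the outer pot. Their direction about z differs every time and no listed pose gives it. Sprung rubber pads low on the inner pot also jam it in the outer one (6 to 12 N along z); turn one without holding the other and both turn.
- outer_pot: Outer pot, plain steel cylinder upside down over the inner one, loose, about 0.2 kg: 64 mm outside diameter, 78 mm high, open below. Origin: centre of its rim (lowest face), z up. Nested, the rim rests on the flange 12 mm above the table. Its inner lip has four gaps 90 degrees apart (on its own x and y axes); it lifts off only with the gaps over the lugs within about 0.18 rad.
- outer_top (a point): Centre of the outer pot's closed top (a low foot disc), 80 mm above its rim; grasp the cylinder round the outside just below it. Locked, a pull up is blocked after 3 to 8 mm; lined up, it rises 14 mm against the pads' drag alone (under 13 N), and is clear of them by 20 mm. At the start it is locked; turning up to 1.4 rad either way reaches a free place.
- keeper: Low steel bracket fixed to the table, 19 mm high, 116 wide, with slippery white nylon cheeks and guides. Origin: on the table, where the inner pot's origin is when fully home; z up, x points in, mouth to back stop. Cheeks 98 mm apart, x = -36 to 56 mm. Ledges over y = 36 to 58 mm each side, x = -33 to 55, undersides 14.5 mm up, hold the flange down; the outer pot passes in the 72 mm slot.
- stop (a point): Middle of the keeper's back stop face, 46.5 mm in x from the keeper's origin, 10 mm up: the flange is fully home when its front edge meets this face. Its rear edge then stays free at x = -46 mm for pushing; two fingertips 40 mm apart push the edge square.
- mouth (a point): Middle of the keeper's mouth on the table, 95 mm in -x from its origin: two flared nylon guides, about 135 mm apart here, lead to the cheeks. The pair stands before the mouth at the start, at most about 20 mm off the middle line.
- drip_mat: Green ribbed drip mat, 130 x 130 x 4 mm, fixed on the table. Origin: centre of its underside (top 4 mm above).
- timer: White round kitchen timer with red knob, 72 mm diameter, 47 mm high; bystander. Origin: underside.
- measure_cup: Steel measuring cup with handle, 78 x 111 x 79 mm; bystander. Origin: underside.
- mill: Small salt mill or shaker with grey top, 44 mm diameter, 90 mm high; bystander. Origin: underside.
Not all that is in view belongs to the job. Leave any blue look-alike of the inner_pot alone.

How it is judged:
On the way, in this order (a step that is already met when the one before it is completed fails the run):
1. the jammed pair has been slid fully home in the keeper (x of inner_pot in the frame of keeper above -0.005 m and y of inner_pot in the frame of keeper between -0.006 and 0.006 m and height (world z) of inner_pot below 0.006 m and angle between inner_pot's own z axis and vertical below 0.08 rad and z of outer_pot in the frame of inner_pot below 0.022 m), for 0.2 s.
2. the outer pot is lifted clear of the inner pot, which stays home in the keeper (x of inner_pot in the frame of keeper above -0.005 m and y of inner_pot in the frame of keeper between -0.006 and 0.006 m and height (world z) of inner_pot below 0.006 m and angle between inner_pot's own z axis and vertical below 0.08 rad and z of outer_pot in the frame of inner_pot above 0.075 m), for 0.1 s.
At the end, for the whole second after the job is handed in: The outer pot stands still, upside down and flat (within 0.08 rad) on the drip mat with its centre within 25 mm of the mat's centre; the inner pot is at rest flat on the table in the keeper, within 5 mm of fully home and 6 mm of the keeper's middle line (x of inner_pot in the frame of keeper above -0.005 m and y of inner_pot in the frame of keeper between -0.006 and 0.006 m and height (world z) of inner_pot below 0.006 m and angle between each of inner_pot, outer_pot's own z axis and vertical below 0.08 rad and horizontal distance between outer_pot and drip_mat below 0.025 m and height (world z) of outer_pot between 0.001 and 0.008 m and linear speed of each of outer_pot, inner_pot below 0.02 m/s); the robot touches nothing.
It fails at once if the inner pot is lifted off the table (more than 10 mm) (height (world z) of inner_pot above 0.01 m).
It fails at once if the inner pot is tipped (angle between inner_pot's own z axis and vertical above 0.25 rad).
It fails at once if the outer pot is dropped: let go more than about 25 mm above the mat (horizontal distance between outer_pot and inner_pot above 0.07 m and height (world z) of outer_pot above 0.03 m and contact force between the fingers and outer_pot below 0.2 N).
It fails at once if the timer, measuring cup or salt mill is moved by more than 20 mm (distance of any of timer, measure_cup, mill from where it was at the start of the episode above 0.02 m).
It also fails if it takes over 64 s, if anything falls off the work surface, if the arm or the gripper's body presses on something with over 40 N, if the wrist force passes 120 N, or if a joint passes its speed limit or range.

## Working session

There is one attempt and no reset: what is moved stays moved. The work goes in short steps, Python scripts to look and compute and a shell command to move; the robot and the scene stay as the last step left them, time stands still between calls to the robot, and variables do not carry over. Pictures are saved under pics/ and viewed, at most 10 in all, crops included, and the job is handed in when it is done.

```bash
mkdir -p pics; ls
python3 - <<'E'
from station import *
import cv2
print(get_state(), grip_point_offset if not callable(grip_point_offset) else grip_point_offset())
for n in("scene","top"):
    cv2.imwrite(f"pics/{n}0.png",grab_frame(n)); p=camera_params(n); print(n,{k:(v if not hasattr(v,'round') else v.round(4).tolist() if hasattr(v,'tolist') else v) for k,v in p.items()})
E
```

```text
pics
{'t': 0.0, 'q': array([-8.98924513e-01,  3.59377976e-01,  1.10550702e-02, -3.58328032e-04,
       -1.22412957e+00, -2.88103555e-01]), 'qd': array([-0.00067695, -0.00022085, -0.00082585, -0.00172601,  0.00046175,
       -0.00026606]), 'joint_efforts': array([ 3.03870647e-04, -5.82716775e+01,  2.93062162e+01,  6.99715465e+00,
        7.05628467e-03, -1.24163557e-04]), 'eef_pos': array([ 0.25251794, -0.62544213,  0.22562535]), 'ee_rot': array([ 3.13990904e+00, -1.47647758e-04, -2.75794630e+00]), 'force': array([ 0.35745908,  0.54835843, -0.01401293]), 'moment': array([ 0.00565266, -0.03957193,  0.0289217 ]), 'gripper_force': 0.0, 'width': 0.08766991133970692} 0.0188
scene {'vertical_fov': 57.675889961896544, 'cx': 320.06859822081276, 'cy': 203.2469497689809, 'view': [[-0.7419, -0.6705, 0.0091, 0.5022], [-0.4875, 0.5301, -0.6938, 0.1947], [0.4604, -0.5191, -0.7201, 0.8075], [0.0, 0.0, 0.0, 1.0]]}
top {'vertical_fov': 54.079403260226705, 'cx': 314.4222776612642, 'cy': 194.11975849628504, 'view': [[-0.0257, -0.9996, -0.015, 0.2313], [-0.9881, 0.0277, -0.1516, 0.5138], [0.1519, 0.0109, -0.9883, 0.8884], [0.0, 0.0, 0.0, 1.0]]}
```

View pics/scene0.png

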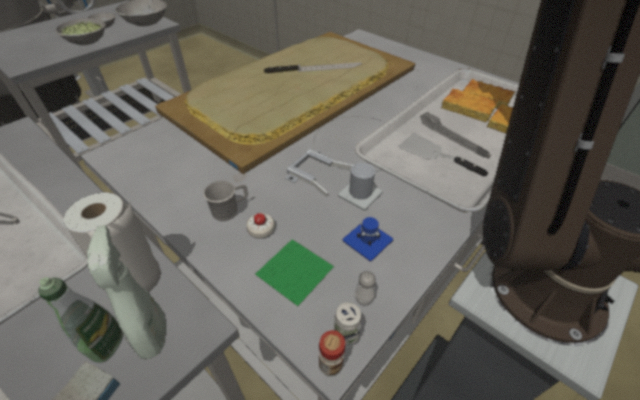

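View pics/top0.png

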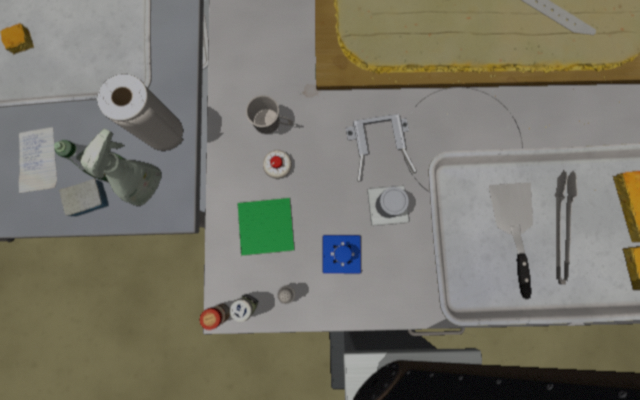

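The scene view shows the pair (360,185), keeper (320,170), mat (294,271), timer (260,225), cup (222,200), mill (367,288) and the blue decoy (368,238). In the top view the keeper is at (380,130) with its mouth facing down the picture. The pair is at (390,205), the mat at (266,226), and the tray is to the right of the pair.

```bash
cat > h.py <<'E'
import numpy as np, cv2
from station import *
from scipy.spatial.transform import Rotation as R
def ray(p,uv,z):
    f=200/np.tan(np.radians(p['vertical_fov']/2)); V=np.array(p['view'])
    uv=np.atleast_2d(np.array(uv,float)); d=np.c_[(uv[:,0]-p['cx'])/f,(uv[:,1]-p['cy'])/f,np.ones(len(uv))]@V[:3,:3]
    c=-V[:3,:3].T@V[:3,3]; return (c+d*((z-c[2])/d[:,2])[:,None])[:,:2]
def proj(p,X):
    f=200/np.tan(np.radians(p['vertical_fov']/2)); V=np.array(p['view']); c=np.atleast_2d(X)@V[:3,:3].T+V[:3,3]
    return c[:,:2]/c[:,2:]*f+[p['cx'],p['cy']]
def totool(target,dyaw=0):
    s=get_state(); r=R.from_euler('xyz',s['ee_rot']); return (r.inv().apply(np.array(target)-s['eef_pos'])*100).round(2)
E
python3 - <<'E'
from h import *
p=camera_params("top")
for n,uv,z in [("flange",[(370,190),(408,187),(410,222),(372,224)],.012),("pottop",[(395,199)],.092),("keeper",[(358,122),(402,115),(362,150),(405,147),(360,181),(413,172)],.019),("mat",[(238,204),(290,198),(294,249),(242,254)],.004),("timer",[(277,164)],.03),("cup",[(264,113)],.07),("mill",[(285,295)],.05),("trayedge",[(432,155),(445,315)],.02)]:
    print(n,ray(p,uv,z).round(3).tolist())
s=get_state();print(s['eef_pos']); w=camera_params("wrist"); V=np.array(w['view']); r=R.from_euler('xyz',s['ee_rot']).as_matrix()
print(w['vertical_fov'],"cam in tool",(r.T@(-V[:3,:3].T@V[:3,3]-s['eef_pos'])).round(3),(r.T@V[:3,:3].T).round(3))
f=grab_frame("top"); cv2.imwrite("pics/topc.png",cv2.resize(f[90:270,220:440],None,fx=3.3,fy=3.3,interpolation=cv2.INTER_CUBIC))
E
```

```text
flange [[0.531, 0.082], [0.535, -0.011], [0.45, -0.011], [0.447, 0.081]]
pottop [[0.496, 0.038]]
keeper [[0.702, 0.104], [0.717, -0.006], [0.63, 0.098], [0.634, -0.009], [0.552, 0.106], [0.571, -0.024]]
mat [[0.506, 0.407], [0.518, 0.278], [0.393, 0.271], [0.384, 0.397]]
timer [[0.598, 0.307]]
cup [[0.714, 0.332]]
mill [[0.29, 0.29]]
trayedge [[0.612, -0.073], [0.233, -0.076]]
[ 0.25257671 -0.62550961  0.22575132]
66.69701821501026 cam in tool [ 0.085  0.    -0.159] [[-0.001 -0.951 -0.309]
 [ 1.    -0.    -0.001]
 [ 0.    -0.309  0.951]]
```

View pics/topc.png

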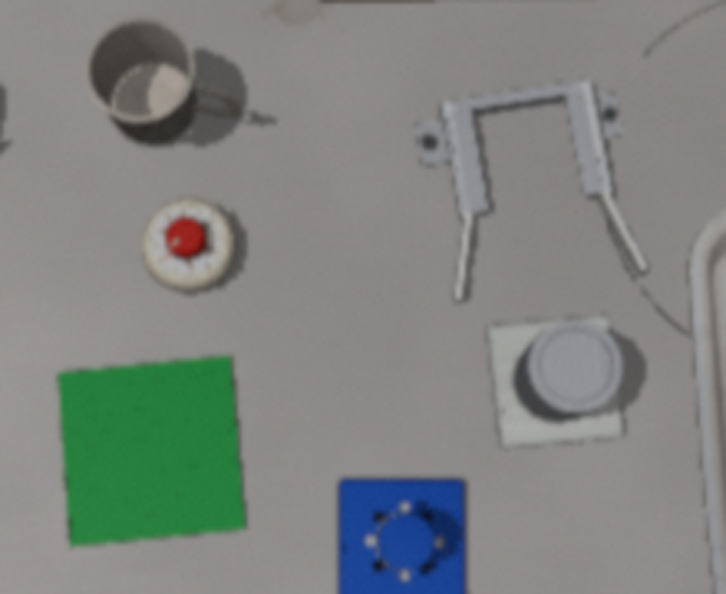

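The top crop confirms the layout: the keeper opens towards the robot with a small positive yaw, and the pair sits just before its mouth. I'll take a closer measurement with the wrist camera.

```bash
python3 -m creep '[[[8.7,-24,26,-1.2,0,0,0.14],[8.7,-24,26,-1.2,0,0,0.14],[8.7,-24,26,-1.2,0,0,0.14],[8.7,-24,26,-1.2,0,0,0.14],[8.7,-24,26,-1.2,0,0,0.14],[8.7,-24,26,-1.2,0,0,0.14],[8.7,-49,52.5,-2.4,0,0,0.28],[8.7,-49,52.5,-2.4,0,0,0.28],[8.7,-49,52.5,-2.4,0,0,0.28],[8.7,-49,52.5,-2.4,0,0,0.28],[8.7,-49,52.5,-2.4,0,0,0.28],[8.7,-49,52.5,-2.4,0,0,0.28],[8.7,-49,52.5,-2.4,0,0,0.28],[8.7,-49,52.5,-2.4,0,0,0.28],[8.7,-49,52.5,-2.4,0,0,0.28]]]'
python3 - <<'E'
from h import *
import pickle
s=get_state();w=camera_params("wrist"); f=grab_frame("wrist"); print(s['eef_pos'],s['ee_rot'],s['q'])
pickle.dump((w,f),open('w1.pkl','wb'))
cv2.imwrite("pics/w1.png",f)
E
```

```text
t: 2.02
eef_pos: [0.5101, 0.0435, 0.2506]
ee_rot: [-3.142, -0.0, -3.039]
force: [0.6, -0.0, 0.8]
width: 0.0868
gripper_force: 0.0
[0.51007809 0.04349248 0.25056485] [-3.14157907e+00 -1.46672924e-04 -3.03879714e+00] [ 4.69060344e-01  7.23396635e-02 -3.03609000e-01 -4.28333871e-05
 -1.19498947e+00 -1.93704543e+00]
```

View pics/w1.png

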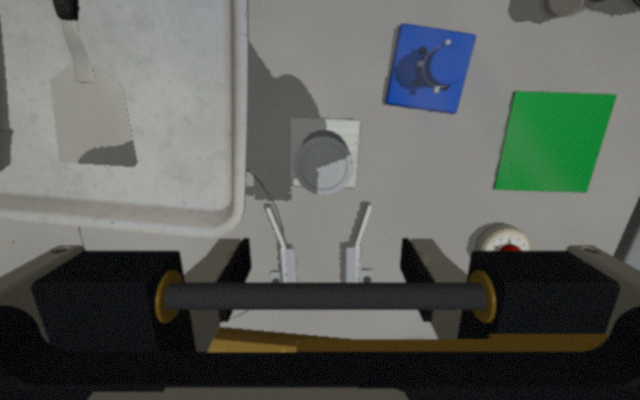

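The wrist view shows the flange corners near (291,117), (360,120), (355,188) and (291,187), but the gripper hides the keeper's back. Moving 12 cm forward should put both in view.

```bash
python3 -m creep '[[[8.7,-5,0,0,0,0,0],[8.7,-10,0,0,0,0,0],[8.7,-12,0,0,0,0,0],[8.7,-12,0,0,0,0,0],[8.7,-12,0,0,0,0,0]]]'
python3 - <<'E'
from h import *
import pickle
s=get_state();w=camera_params("wrist"); f=grab_frame("wrist"); print(s['eef_pos'],s['ee_rot'],s['q'])
pickle.dump((w,f),open('w2.pkl','wb'))
a=cv2.resize(f[20:250,225:425],None,fx=2.6,fy=2.6,interpolation=cv2.INTER_CUBIC)
cv2.imwrite("pics/w2.png",a)
g=cv2.inRange(cv2.cvtColor(f,cv2.COLOR_BGR2HSV),(50,100,50),(75,255,255)); c=max(cv2.findContours(g,0,1)[0],key=cv2.contourArea)
print(cv2.contourArea(c),ray(w,cv2.approxPolyDP(c,8,True)[:,0],.004).round(4).tolist())
p=camera_params("top");f=grab_frame("top");g=cv2.inRange(cv2.cvtColor(f,cv2.COLOR_BGR2HSV),(50,100,50),(75,255,255)); c=max(cv2.findContours(g,0,1)[0],key=cv2.contourArea)
q=ray(p,cv2.boxPoints(cv2.minAreaRect(c)),.004); print(q.round(4).tolist(),q.mean(0))
E
```

```text
t: 2.7
eef_pos: [0.6292, 0.056, 0.2506]
ee_rot: [3.142, -0.0, -3.039]
force: [-0.5, -0.6, -0.0]
width: 0.0872
gripper_force: 0.0
[0.62916423 0.05604248 0.25058748] [ 3.14150214e+00 -3.05256096e-04 -3.03882648e+00] [ 3.97247633e-01  2.74438403e-01 -5.32784247e-02 -1.85044812e-04
 -1.24334535e+00 -1.86521826e+00]
10574.5 [[0.411, 0.2719], [0.5172, 0.2797], [0.509, 0.4073], [0.3982, 0.3973]]
[[0.5098, 0.4107], [0.5182, 0.279], [0.3911, 0.2697], [0.3828, 0.3987]] [0.45044693 0.33953735]
```

View pics/w2.png

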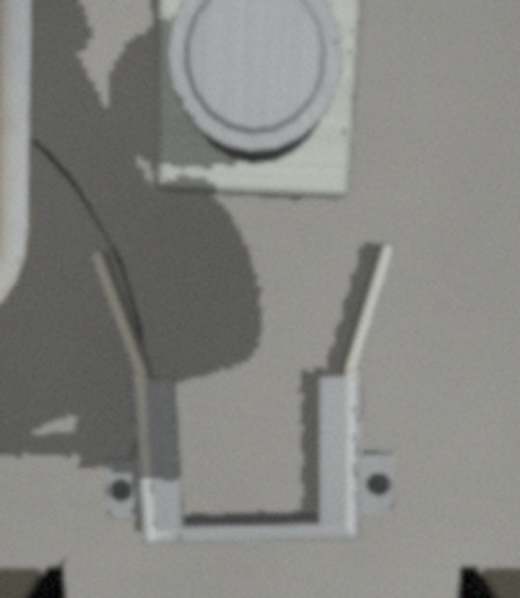

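The crop shows the keeper's ledge corners at about (176,380), (319,376), (147,542) and (356,535). The flange's front edge runs from (158,187) to (345,193). Next I fit the poses.

```bash
cat > fit.py <<'E'
from h import *
import pickle
w,f=pickle.load(open('w2.pkl','rb')); w1,f1=pickle.load(open('w1.pkl','rb'))
c=lambda L:np.array(L,float)/2.6+[225,20]
P=ray(w,c([(176,380),(319,376),(147,542),(356,535)]),.019); M=np.array([(-33,-36),(-33,36),(55.5,-58),(55.5,58)])/1e3
def rigid(M,P):
    a,b=M-M.mean(0),P-P.mean(0); th=np.arctan2((a[:,0]*b[:,1]-a[:,1]*b[:,0]).sum(),(a*b).sum()); r=np.array([[np.cos(th),-np.sin(th)],[np.sin(th),np.cos(th)]])
    t=P.mean(0)-r@M.mean(0); return th,t,(P-(M@r.T+t))
print(P.round(4).tolist()); th,t,e=rigid(M,P); print("keeper",th,t,(e*1e3).round(1).tolist())
G=ray(w,c([(97,255),(388,246)]),.019); print("guides mid",G.mean(0).round(4),"pred",t+np.array([np.cos(th),np.sin(th)])*-.095)
F=np.array([(-46,-46),(-46,46),(46,46),(46,-46)])/1e3
Q=ray(w1,[(291,117),(360,120),(355,188),(291,187)],.012); a,b,e=rigid(F,Q); print("flange w1",a,b,(e*1e3).round(1).tolist())
E2=ray(w,c([(158,187),(345,193)]),.012); d=E2[1]-E2[0]; n=np.array([d[1],-d[0]])/np.linalg.norm(d); print("flange w2",np.linalg.norm(d),np.arctan2(n[1],n[0]),E2.mean(0)-n*.046)
print("pot top foot w2",ray(w,c([(257,62)]),.092),"w1",ray(w1,[(324,163)],.091))
E
python3 fit.py
python3 - <<'E'
import cv2,pickle
w1,f1=pickle.load(open('w1.pkl','rb'))
cv2.imwrite("pics/w1c.png",cv2.resize(f1[100:205,270:380],None,fx=5,fy=5,interpolation=cv2.INTER_CUBIC))
E
```

```text
[[0.6308, 0.0136], [0.6214, 0.0848], [0.7205, 0.0042], [0.705, 0.1152]]
keeper 0.12933166313724376 [0.65827955 0.05299706] [[0.6, 0.5], [0.5, 0.3], [-0.3, 1.6], [-0.8, -2.4]]
guides mid [0.5648 0.0407] pred [0.56407296 0.04074477]
flange w1 0.06879533426846804 [0.49312649 0.04053709] [[0.0, 2.5], [1.1, -2.0], [-1.1, -2.8], [0.0, 2.3]]
flange w2 0.08892513588378374 0.07189039107473837 [0.49114421 0.0390711 ]
pot top foot w2 [[0.49472519 0.04105605]] w1 [[0.48903264 0.04015053]]
```

View pics/w1c.png

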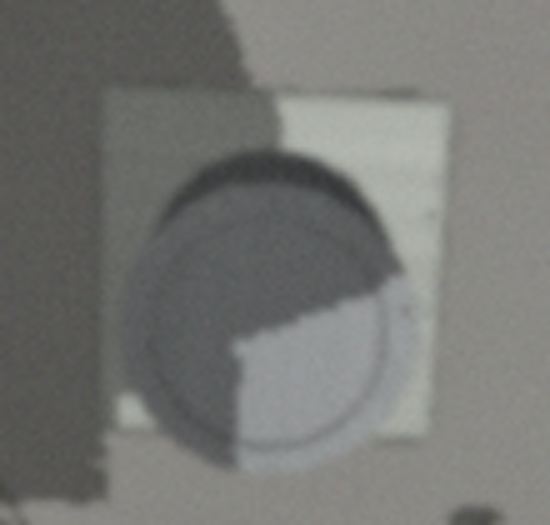

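The pair is at about (0.492, 0.040) with yaw 0.07. The keeper is at about (0.658, 0.053) with yaw 0.13, and the mat centre is (0.450, 0.340). The plan is to grip the outer pot near its top and slide the pair in with that grip.

```bash
python3 -m creep '[[[8.7,6,0,4,0,0,0],[8.7,12,-0.2,8,0,0,0],[8.7,13.8,-0.2,12,0,0,0],[8.7,13.8,-0.2,15,0,0,0],[8.7,13.8,-0.2,18,0,0,0],[8.7,13.8,-0.2,20,0,0,0],[8.7,13.8,-0.2,20,0,0,0],[8.7,13.8,-0.2,20,0,0,0]]]' 25; python3 -m creep '[[[5.5,0,0,0,0,0,0],[5.5,0,0,0,0,0,0],[5.5,0,0,0,0,0,0],[5.5,0,0,0,0,0,0],[5.5,0,0,0,0,0,0],[5.5,0,0,0,0,0,0]]]' 25
```

```text
t: 3.8
eef_pos: [0.4932, 0.0407, 0.0517]
ee_rot: [3.141, 0.001, -3.037]
force: [0.3, 0.6, 0.8]
width: 0.0868
gripper_force: 0.0
t: 4.55
eef_pos: [0.493, 0.0404, 0.0511]
ee_rot: [-3.141, 0.0, -3.038]
force: [-1.6, -1.8, 5.7]
width: 0.0645
gripper_force: 25.0
```

```bash
python3 -m creep '[[[5.5,-1.2,-0.1,0,0,0,-0.02],[5.5,-2.6,-0.3,0,0,0,-0.04],[5.5,-4,-0.5,0,0,0,-0.06],[5.5,-5.5,-0.7,0,0,0,-0.06],[5.5,-5.5,-0.7,0,0,0,-0.06]]]'
python3 - <<'E'
from h import *
import pickle
s=get_state();w=camera_params("wrist"); f=grab_frame("wrist"); print(s['eef_pos'],s['ee_rot'])
pickle.dump((w,f),open('w3.pkl','wb'))
p=proj(w,np.array([[.55,.04,.02]]))[0].astype(int);print(p)
cv2.imwrite("pics/w3.png",f)
E
```

```text
t: 5.18
eef_pos: [0.5472, 0.0383, 0.051]
ee_rot: [-3.141, -0.003, -2.978]
force: [-6.1, -3.6, 12.4]
width: 0.064
gripper_force: 25.0
[0.54718699 0.03832103 0.05102859] [-3.14063622e+00 -2.93402680e-03 -2.97822055e+00]
[326 235]
```

View pics/w3.png

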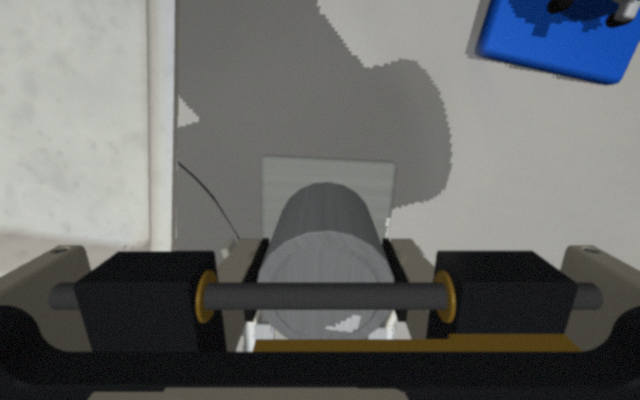

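The flange's rear edge shows at (264,156)–(396,162), and the pot is centred between the fingers. I'll check the alignment numerically.

Run:
```python
from h import *
import pickle
w,f=pickle.load(open('w3.pkl','rb'))
E2=ray(w,[(263,156),(396,162)],.012); d=E2[1]-E2[0]; n=np.array([d[1],-d[0]])/np.linalg.norm(d); c=E2.mean(0)+n*.046
print(np.linalg.norm(d),np.arctan2(n[1],n[0]),c); th=.13;k=np.array([.6583,.053]);r=np.array([[np.cos(th),-np.sin(th)],[np.sin(th),np.cos(th)]])
print("in keeper",(c-k)@r)
for x in(-.04,-.003,.002): print(x,totool(np.r_[k+r@[x,-0.0],.0515]-np.r_[c-get_state()['eef_pos'][:2],0]))
```

```text
0.08756622472728905 0.11775599201811528 [0.5449144  0.03898826]
in keeper [-0.11424524  0.00080514]
-0.04 [-7.42 -0.33 -0.06]
-0.003 [-11.12  -0.45  -0.07]
0.002 [-11.62  -0.47  -0.07]
```

```bash
python3 -m creep '[[[5.5,-1.5,-0.1,-0.05,0,0,-0.01],[5.5,-3,-0.1,-0.1,0,0,-0.01],[5.5,-4.5,-0.2,-0.1,0,0,-0.01],[5.5,-6,-0.3,-0.1,0,0,-0.01],[5.5,-7.4,-0.35,-0.1,0,0,-0.01],[5.5,-7.4,-0.35,-0.1,0,0,-0.01]]]'; python3 -m creep '[[[5.5,-1,0,0,0,0,0],[5.5,-2,-0.05,0,0,0,0],[5.5,-3,-0.1,0,0,0,0],[5.5,-3.5,-0.1,0,0,0,0],[5.5,-3.5,-0.1,0,0,0,0]]]'
```

```text
t: 5.98
eef_pos: [0.6232, 0.0482, 0.0509]
ee_rot: [3.142, 0.001, -2.968]
force: [-0.4, -0.4, -4.6]
width: 0.0647
gripper_force: 25.0
t: 6.6
eef_pos: [0.6566, 0.053, 0.0512]
ee_rot: [3.142, -0.0, -2.968]
force: [-0.8, 0.2, -5.8]
width: 0.0646
gripper_force: 25.0
```

```bash
for i in 1; do python3 -m creep '[[[5.5,-0.2,0,0,0,0,0],[5.5,-0.4,0,0,0,0,0],[5.5,-0.4,0,0,0,0,0]]]'; done; python3 -m creep '[[[5.5,-0.2,0,0,0,0,0],[5.5,-0.3,0,0,0,0,0],[5.5,-0.3,0,0,0,0,0]]]'
```

```text
t: 6.98
eef_pos: [0.6605, 0.0537, 0.0516]
ee_rot: [3.142, 0.0, -2.968]
force: [-0.0, -0.6, -7.1]
width: 0.0644
gripper_force: 25.0
t: 7.35
eef_pos: [0.6626, 0.054, 0.0514]
ee_rot: [-3.141, -0.001, -2.968]
force: [-3.3, -0.2, -4.1]
width: 0.0643
gripper_force: 25.0
```

```bash
python3 -m creep '[[[5.5,-0.2,0,0.05,0,0,0],[5.5,-0.3,0,0.05,0,0,0],[5.5,-0.3,0,0.05,0,0,0]]]'
python3 - <<'E'
from h import *
import pickle
s=get_state();w=camera_params("wrist"); f=grab_frame("wrist"); print(s['eef_pos'],s['ee_rot'])
pickle.dump((w,f),open('w4.pkl','wb'))
cv2.imwrite("pics/w4.png",cv2.resize(f[100:350,200:440],None,fx=2.4,fy=2.4,interpolation=cv2.INTER_CUBIC))
E
```

```text
t: 7.72
eef_pos: [0.6636, 0.0539, 0.0516]
ee_rot: [-3.141, -0.005, -2.968]
force: [-12.0, -1.1, 7.5]
width: 0.0646
gripper_force: 25.0
[0.66359091 0.0538611  0.05156125] [-3.14102391 -0.0048997  -2.96794898]
```

View pics/w4.png

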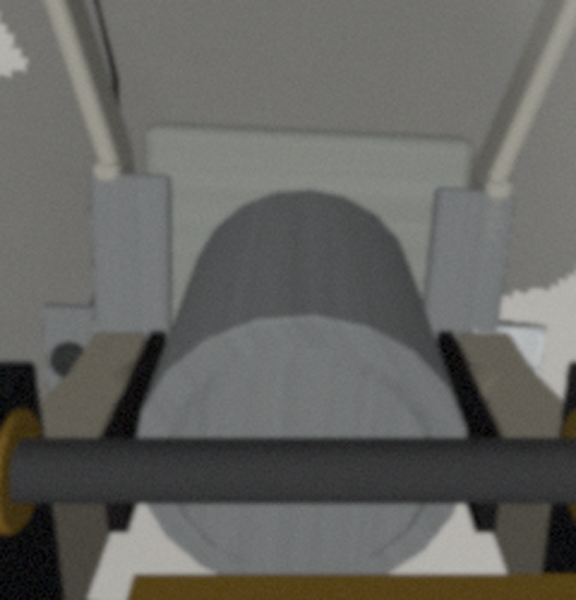

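The flange is under the ledges. Its rear edge is at (147,127)–(470,140) and the ledge fronts are at rows 176–190. The −x force has risen to 12 N, which suggests it has met the stop. I'll check the distance.

Run:
```python
from h import *
import pickle
w,f=pickle.load(open('w4.pkl','rb')); c=lambda L:np.array(L,float)/2.4+[200,100]
A=ray(w,c([(147,127),(470,140)]),.012); B=ray(w,c([(95,175),(170,177),(437,188),(512,191)]),.019)
th=.13; r=np.array([[np.cos(th),-np.sin(th)],[np.sin(th),np.cos(th)]]); print((A@r).round(4),(B@r).round(4)); d=A[1]-A[0];e=B[3]-B[0]; print(np.arctan2(-d[0],d[1]),np.arctan2(-e[0],e[1]), (B@r).mean(0)-(A@r).mean(0))
```

```text
[[ 0.6147 -0.0766]
 [ 0.6145  0.012 ]] [[ 0.6271 -0.0894]
 [ 0.6268 -0.0693]
 [ 0.6267  0.0029]
 [ 0.6267  0.0232]]
0.13289060521333268 0.1340283041823495 [ 0.01220559 -0.00083299]
```

It is fully home (12.2 mm measured against 13 mm nominal, and square). I'll firm the grip, ease off the push, turn by 0.25 rad and test a pull.

```bash
python3 -m creep '[[[5.5,0.1,0,0,0,0,0],[5.5,0.1,0,0,0,0,0],[5.5,0.1,0,0,0,0,-0.13],[5.5,0.1,0,0,0,0,-0.25],[5.5,0.1,0,0,0,0,-0.25]]]' 45
python3 - <<'E'
from station import *
print(get_state()['moment'])
E
python3 -m creep '[[[5.5,0,0,-0.3,0,0,0],[5.5,0,0,-0.6,0,0,0],[5.5,0,0,-0.6,0,0,0]]]'; python3 -m creep '[[[5.5,0,0,-0.2,0,0,0],[5.5,0,0,-0.4,0,0,0],[5.5,0,0,-0.4,0,0,0]]]'
```

```text
t: 8.4
eef_pos: [0.6639, 0.0543, 0.0514]
ee_rot: [3.141, -0.002, -2.716]
force: [-8.8, 0.3, 2.0]
width: 0.0639
gripper_force: 45.0
[0.35134074 3.10631378 0.2124012 ]
t: 8.78
eef_pos: [0.6635, 0.0543, 0.0556]
ee_rot: [3.14, -0.003, -2.719]
force: [-6.1, 0.4, -13.9]
width: 0.0643
gripper_force: 45.0
t: 9.15
eef_pos: [0.6623, 0.054, 0.0566]
ee_rot: [3.139, -0.007, -2.719]
force: [-2.4, -0.7, -32.7]
width: 0.0643
gripper_force: 45.0
```

It is blocked: the pull reached −33 N with a rise of only 5 mm. I'll keep a moderate pull on and turn on in steps, watching for the rise.

```bash
T='[[[5.5,0,0,0,0,0,-0.1],[5.5,0,0,0,0,0,-0.15],[5.5,0,0,0,0,0,-0.15]]]'; python3 -m creep '[[[5.5,0,0,0.2,0,0,0],[5.5,0,0,0.2,0,0,-0.1],[5.5,0,0,0.2,0,0,-0.15],[5.5,0,0,0.2,0,0,-0.15]]]'; python3 -m creep '[[[5.5,0,0,0,0,0,-0.1],[5.5,0,0,0,0,0,-0.15],[5.5,0,0,0,0,0,-0.15]]]';  python3 -m creep '[[[5.5,0,0,0,0,0,-0.1],[5.5,0,0,0,0,0,-0.15],[5.5,0,0,0,0,0,-0.15]]]'
```

```text
t: 9.65
eef_pos: [0.6629, 0.0546, 0.0565]
ee_rot: [3.139, -0.004, -2.568]
force: [-6.3, 2.3, -22.8]
width: 0.0644
gripper_force: 45.0
t: 10.02
eef_pos: [0.6632, 0.0543, 0.0582]
ee_rot: [3.139, -0.004, -2.417]
force: [-8.4, 0.2, -11.7]
width: 0.0639
gripper_force: 45.0
t: 10.4
eef_pos: [0.6637, 0.0542, 0.0594]
ee_rot: [3.14, -0.002, -2.267]
force: [-10.7, 0.2, -5.9]
width: 0.0642
gripper_force: 45.0
```

The force dropped to −6 N and it rose to the full commanded height, so the lip looks clear. Lifting carefully.

```bash
python3 -m creep '[[[5.5,0,0,-0.3,0,0,0],[5.5,0,0,-0.6,0,0,0],[5.5,0,0,-0.6,0,0,0]]]'; python3 -m creep '[[[5.5,0,0,-0.3,0,0,0],[5.5,0,0,-0.6,0,0,0],[5.5,0,0,-0.6,0,0,0]]]'
```

```text
t: 10.78
eef_pos: [0.6639, 0.0542, 0.0653]
ee_rot: [3.14, -0.002, -2.268]
force: [-9.2, -0.1, -6.8]
width: 0.0641
gripper_force: 45.0
t: 11.15
eef_pos: [0.6644, 0.0542, 0.072]
ee_rot: [3.141, -0.001, -2.268]
force: [-9.1, -0.5, -2.3]
width: 0.0643
gripper_force: 45.0
```

```bash
python3 -m creep '[[[5.5,0.03,0.04,-1.5,0,0,0],[5.5,0.06,0.08,-3.5,0,0,0],[5.5,0.06,0.08,-6,0,0,0],[5.5,0.06,0.08,-8,0,0,0],[5.5,0.06,0.08,-9,0,0,0],[5.5,0.06,0.08,-9.5,0,0,0],[5.5,0.06,0.08,-9.5,0,0,0]]]'
python3 - <<'E'
from h import *
p=camera_params("top"); f=grab_frame("top"); cv2.imwrite("pics/t5.png",cv2.resize(f[90:270,220:440],None,fx=3.3,fy=3.3,interpolation=cv2.INTER_CUBIC))
print(totool([.4505,.3395,.172]),totool([.4505,.3395,.047]),get_state()['q'])
E
```

```text
t: 12.02
eef_pos: [0.6647, 0.0546, 0.1664]
ee_rot: [-3.141, 0.001, -2.268]
force: [0.3, 0.0, -2.1]
width: 0.0645
gripper_force: 45.0
[-8.12 34.69 -0.63] [-8.12 34.69 11.87] [ 3.73833017e-01  3.85726256e-01 -9.02699247e-02  7.14011453e-05
 -1.09486574e+00 -1.07084673e+00]
```

View pics/t5.png

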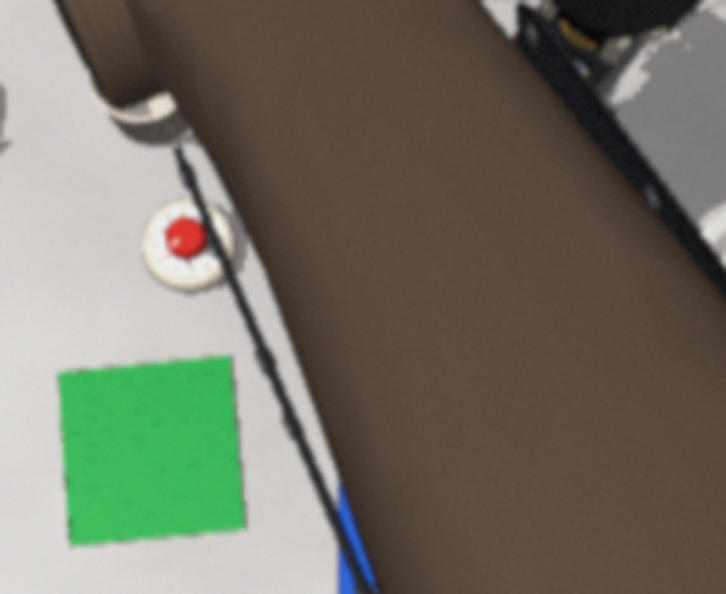

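The arm hides the keeper from above; the mat and timer are undisturbed. The wrist force matches the outer pot's weight alone (about 2 N). Carrying it to the mat.

```bash
python3 -m creep '[[[5.5,-1,4,0,0,0,0],[5.5,-2,8.5,0,0,0,0],[5.5,-3,13,0,0,0,0],[5.5,-4.2,18,0,0,0,0],[5.5,-5.4,23,0,0,0,0],[5.5,-6.5,28,0,0,0,0],[5.5,-7.5,32,0,0,0,0],[5.5,-8.1,34.7,0,0,0,0],[5.5,-8.1,34.7,3,0,0,0],[5.5,-8.1,34.7,6,0,0,0],[5.5,-8.1,34.7,9,0,0,0],[5.5,-8.1,34.7,10.5,0,0,0],[5.5,-8.1,34.7,11,0,0,0],[5.5,-8.1,34.7,11,0,0,0]]]'
python3 - <<'E'
from h import *
import pickle
w=camera_params("wrist"); f=grab_frame("wrist"); p=camera_params("scene"); g=grab_frame("scene")
cv2.imwrite("pics/s6.png",cv2.resize(g[130:330,200:420],None,fx=3,fy=3,interpolation=cv2.INTER_CUBIC))
E
```

```text
t: 13.82
eef_pos: [0.4506, 0.3397, 0.0564]
ee_rot: [-3.141, 0.0, -2.268]
force: [0.2, -0.1, -1.4]
width: 0.0645
gripper_force: 45.0
```

View pics/s6.png

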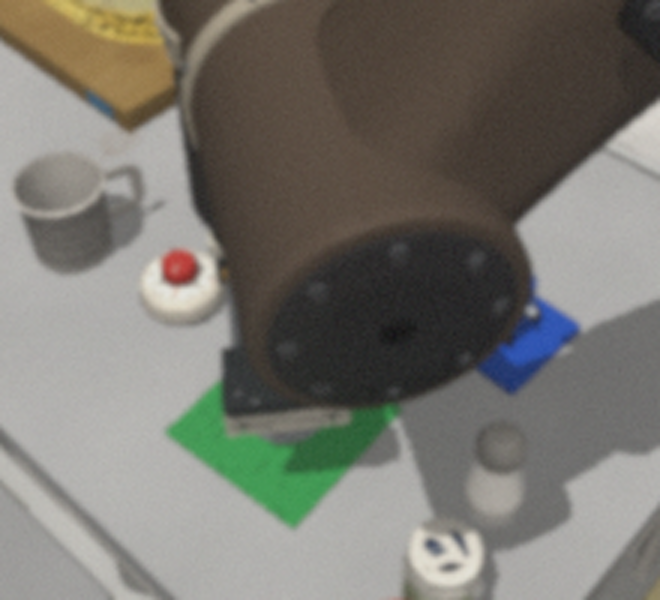

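The arm hides the pot, but the grip is over the mat and the bystanders are in place. That was my tenth picture, so I'll lower by feel.

```bash
python3 -m creep '[[[5.5,0,0,0.5,0,0,0],[5.5,0,0,0.9,0,0,0],[5.5,0,0,0.9,0,0,0]]]' 25;  python3 -m creep '[[[5.5,0,0,0.2,0,0,0],[5.5,0,0,0.3,0,0,0],[5.5,0,0,0.3,0,0,0]]]'
```

```text
t: 14.3
eef_pos: [0.4501, 0.3392, 0.0467]
ee_rot: [-3.142, -0.001, -2.268]
force: [0.0, 0.1, -2.2]
width: 0.0646
gripper_force: 25.0
t: 14.68
eef_pos: [0.4502, 0.3394, 0.044]
ee_rot: [-3.142, -0.0, -2.268]
force: [-0.3, 0.1, -2.1]
width: 0.0648
gripper_force: 25.0
```

```bash
python3 -m creep '[[[5.5,0,0,0.1,0,0,0],[5.5,0,0,0.2,0,0,0],[5.5,0,0,0.2,0,0,0]]]'; python3 -m creep '[[[5.5,0,0,0.1,0,0,0],[5.5,0,0,0.1,0,0,0],[5.5,0,0,0.1,0,0,0]]]'
```

```text
t: 15.05
eef_pos: [0.4503, 0.3395, 0.0427]
ee_rot: [-3.141, 0.0, -2.267]
force: [-1.6, -1.6, 4.5]
width: 0.0645
gripper_force: 25.0
t: 15.42
eef_pos: [0.4502, 0.3394, 0.0425]
ee_rot: [-3.141, 0.0, -2.267]
force: [-5.0, -3.2, 12.3]
width: 0.0646
gripper_force: 25.0
```

Contact with the mat. Release and rise.

```bash
python3 -m creep '[[[5.5,0,0,-0.1,0,0,0],[8.7,0,0,-0.1,0,0,0],[8.7,0,0,-0.1,0,0,0],[8.7,0,0,-0.1,0,0,0],[8.7,0,0,-0.1,0,0,0],[8.7,0,0,-0.1,0,0,0],[8.7,0,0,-2,0,0,0],[8.7,0,0,-5,0,0,0],[8.7,0,0,-9,0,0,0],[8.7,0,0,-14,0,0,0],[8.7,0,0,-18,0,0,0],[8.7,6,-6,-18,0,0,0],[8.7,10,-12,-18,0,0,0],[8.7,10,-18,-18,0,0,0],[8.7,10,-22,-18,0,0,0],[8.7,10,-26,-18,0,0,0],[8.7,10,-26,-18,0,0,0],[8.7,10,-26,-18,0,0,0]]]'
python3 - <<'E'
from h import *
import pickle
p=camera_params("top");f=grab_frame("top");w=camera_params("wrist");fw=grab_frame("wrist");ps=camera_params("scene");fs=grab_frame("scene")
pickle.dump((p,f,w,fw,ps,fs),open('end.pkl','wb'))
for n,P,F in(("top",p,f),("wrist",w,fw),("scene",ps,fs)):
    hsv=cv2.cvtColor(F,cv2.COLOR_BGR2HSV); g=cv2.inRange(hsv,(50,100,30),(75,255,255))
    c=max(cv2.findContours(g,0,1)[0],key=cv2.contourArea); hull=np.zeros_like(g); cv2.fillPoly(hull,[cv2.convexHull(c)],255); cv2.erode(hull,np.ones((3,3)),hull)
    n2=cv2.morphologyEx(hull&~g,cv2.MORPH_OPEN,np.ones((5,5)))
    cs=cv2.findContours(n2,0,1)[0]; 
    print(n,"mat",ray(P,cv2.boxPoints(cv2.minAreaRect(c)),.004).mean(0).round(3),"area",cv2.contourArea(c),[(cv2.contourArea(k),cv2.boundingRect(k)) for k in cs], "expected top/rim px",proj(P,[[.4503,.3394,.084],[.4503,.3394,.004]]).round().tolist(), "keeper flange px",proj(P,[[.62,.048,.012]]).round().tolist())
E
```

```text
t: 17.68
eef_pos: [0.5851, 0.0957, 0.2207]
ee_rot: [3.141, -0.001, -2.269]
force: [-0.2, 0.2, 0.3]
width: 0.0871
gripper_force: 0.0
top mat [0.436 0.381] area 405.5 [] expected top/rim px [[261.0, 223.0], [265.0, 226.0]] keeper flange px [[382.0, 154.0]]
wrist mat [0.452 0.341] area 3630.0 [(1823.5, (472, 220, 93, 42))] expected top/rim px [[558.0, 274.0], [515.0, 242.0]] keeper flange px [[277.0, 160.0]]
scene mat [0.452 0.337] area 1463.0 [(692.0, (280, 254, 31, 28))] expected top/rim px [[293.0, 248.0], [294.0, 269.0]] keeper flange px [[324.0, 172.0]]
```

Run:
```python
from h import *
import pickle
p,f,w,fw,ps,fs=pickle.load(open('end.pkl','rb'))
th=.133; r=np.array([[np.cos(th),-np.sin(th)],[np.sin(th),np.cos(th)]]); k=np.array([.659,.0532])
xs=np.arange(-.064,-.024,.002); ys=np.arange(-.07,.071,.004)
g=cv2.cvtColor(fw,cv2.COLOR_BGR2GRAY)
def samp(pts,z):
    X=np.c_[k+pts@r.T,np.full(len(pts),z)]; u=proj(w,X).astype(np.float32); return cv2.remap(g,u[:,0][None],u[:,1][None],1)[0]
for y in(-.03,-.02,-.01,0,.01,.02,.03): print(y,samp(np.c_[xs,0*xs+y],.012).tolist())
print((xs*1e3).round().astype(int).tolist())
print("across x=-40",samp(np.c_[0*ys-.041,ys],.012).tolist(),(ys*1e3).round().astype(int).tolist())
s=get_state(); print(s['t'],abs(s['qd']).max())
```

```text
-0.03 [123, 146, 153, 151, 154, 153, 152, 136, 117, 145, 173, 181, 183, 185, 187, 187, 187, 183, 183, 183]
-0.02 [152, 155, 154, 154, 154, 154, 154, 144, 121, 143, 174, 184, 188, 186, 189, 187, 191, 187, 184, 185]
-0.01 [152, 150, 153, 155, 156, 154, 154, 133, 113, 143, 174, 186, 187, 188, 190, 190, 191, 187, 186, 184]
0 [153, 153, 154, 155, 154, 153, 155, 149, 128, 144, 174, 187, 188, 189, 190, 189, 192, 188, 187, 184]
0.01 [154, 155, 153, 154, 153, 154, 154, 139, 117, 142, 174, 188, 190, 189, 190, 193, 193, 189, 186, 186]
0.02 [154, 155, 154, 153, 153, 154, 155, 146, 123, 142, 172, 187, 189, 191, 189, 193, 195, 190, 186, 185]
0.03 [154, 155, 156, 153, 154, 154, 154, 146, 124, 141, 172, 186, 190, 191, 192, 193, 195, 193, 186, 185]
[-64, -62, -60, -58, -56, -54, -52, -50, -48, -46, -44, -42, -40, -38, -36, -34, -32, -30, -28, -26]
across x=-40 [137, 132, 98, 142, 117, 110, 117, 174, 183, 184, 183, 184, 185, 185, 187, 187, 187, 186, 188, 187, 189, 189, 188, 189, 189, 187, 190, 190, 183, 108, 107, 192, 160, 156, 155, 155] [-70, -66, -62, -58, -54, -50, -46, -42, -38, -34, -30, -26, -22, -18, -14, -10, -6, -2, 2, 6, 10, 14, 18, 22, 26, 30, 34, 38, 42, 46, 50, 54, 58, 62, 66, 70]
17.825 0.004824575002912451
```

The flange's rear edge is at −46 mm, square and centred, so the inner pot is home. The outer pot stands on the mat.

```bash
python3 -c "from station import job_done; print(job_done())"
```

```text
the job is handed in; nothing more can be done
None
```

I handed the job in at about 18 s of the 64 s limit, and the hand-in returned no verdict. By my own measurements, the inner pot is home and square in the keeper, the outer pot stands upside down near the middle of the drip mat, the gripper is clear, and I moved nothing near the bystanders, though I did not measure them again at the end.

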